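# Clamp a bottle in the ratchet clamp

## Task

Get the amber bottle ready for uncapping: stand it upright in the notch of the ratchet clamp's fence and let go, then grip it by swinging the red lever back and forth until the jaw holds it firmly, which you feel as a push-back of about 7 N at the lever's black grip. Go gently, since twice that crushes the bottle; move the jaw by the lever only, not by pushing the jaw or the toothed wheel, leave the other two bottles standing where they are, and finally let go of everything.

Things in the scene. Friction and masses are not known exactly. Their poses are not given: they have to be found in the camera images.
- amber_bottle_centre (a point): Centre (half-way up) of the amber-brown round bottle with a black screw cap: 36 mm in diameter up to 48 mm, cap 29 mm in diameter above, 66 mm tall, about 55 g. It starts upright on the worktop beside a white and a black bottle of the same shape. z is its upright axis.
- seat (a point): Where the middle of the bottle's underside belongs: on the clamp's bed, 12 mm above the worktop, its side touching both flanks of the blue fence's V notch. Axes as the clamp's; +y runs from jaw into notch. Fence and jaw are 30 mm wide (x), 30 mm high; the bed is bare beside them, so fingers closing along x pass clear. A bottle up to 10 mm towards the pad is pushed home. Pad starts 16 to 40 mm off.
- lever_axis (a point): On the vertical axle of toothed wheel and lever, 50 mm above the worktop. Its axes are the clamp's: x and y level, z up. The clamp is an aluminium plate 135 x 345 x 12 mm; the jaw travels along +y at x = +28 mm.
- lever (a joint): Red lever's angle, -0.62 to 0.62 rad. At 0 it points to the clamp's -x; positive is counter-clockwise from above: grip at 120 mm x (-cos q, -sin q) from the axle. The positive swing turns the wheel and drives the jaw 20 mm per rad to the fence; the negative one clicks the pawl back. A tooth is 0.26 rad; the wheel springs back by up to one tooth when let go. One stroke is not enough.
- grip_centre (a point): Centre of the upright black round grip on the lever's end, 20 mm in diameter, 58 to 104 mm above the worktop, 120 mm from the axle. It spins on its pin, so a hand holding it from above need not turn. Along its arc it takes under 2 N while the jaw runs free; once the pad is on the bottle the push-back rises 3.5 N a tooth. About 7 N is firm; 12 N and more crushes the bottle.
- pad_face (a point): Middle of the rubber face of the jaw's sprung pad (30 mm wide, 28 mm high), 28 mm above the worktop; the face looks along the clamp's +y. The pad is pushed back into the jaw against its springs (4 N per mm, 24 mm of travel) as the jaw tightens.
- jaw: The blue sliding jaw with its sprung pad (block 30 x 22 x 30 mm on a steel rack); driven by the wheel. Not to be pushed by hand. Its origin lies on the bed's top at the axle's y before the jaw moves.
- jaw_pad: The sprung pad on the front of the jaw (it carries pad_face); its origin lies on the bed below the pad's face. It is what presses on the bottle.
- wheel: The dark steel ratchet wheel, 24 saw teeth, 94 mm across, 30 to 42 mm above the worktop, under the lever. Not to be turned by hand.
- amber_bottle: The amber bottle; origin at the centre of its underside.
- white_bottle: White bottle of the same shape with black cap, a bystander; origin at the centre of its underside.
- black_bottle: Black bottle of the same shape, a bystander; origin at the centre of its underside.
Not all that is in view belongs to the job. What is shaped like the amber_bottle but yellow is not meant.

How it is judged (in metres and radians):
On the way, in this order (a step that is already met when the one before it is completed fails the run):
1. the amber bottle stands in the fence's notch, let go, not yet clamped (horizontal distance between amber_bottle and seat below 0.014 m and z of amber_bottle in the frame of seat below 0.004 m and angle between amber_bottle's own z axis and vertical below 0.12 rad and contact force between the fingers and amber_bottle below 0.2 N and contact force between jaw_pad and amber_bottle below 1 N), for 0.2 s.
2. the jaw presses the bottle into the notch (contact force between jaw_pad and amber_bottle above 12 N), for 0.2 s.
At the end, for the whole second after the job is handed in: The amber bottle stands upright (within 7 degrees) at the seat (within 6 mm, not lifted more than 6 mm), held by the jaw's pad with more than 12 N by the ratchet alone; lever and bottle at rest, the white and black bottles still upright (contact force between jaw_pad and amber_bottle above 12 N and horizontal distance between amber_bottle and seat below 0.006 m and z of amber_bottle in the frame of seat below 0.006 m and angle between amber_bottle's own z axis and vertical below 0.12 rad and linear speed of amber_bottle below 0.02 m/s and velocity of joint lever between -0.1 and 0.1 rad/s and angle between each of white_bottle, black_bottle's own z axis and vertical below 0.2 rad); the robot touches nothing.
It fails at once if the bottle is crushed: the pad presses it with more than 75 N (contact force between jaw_pad and amber_bottle above 75 N).
It fails at once if the jaw or the wheel is pushed by the robot (more than 8 N) instead of being driven by the lever (contact force between any of the fingers, the arm and jaw above 8 N or contact force between any of the fingers, the arm and wheel above 8 N).
It fails at once if the white or the black bottle is knocked over or shifted by more than 30 mm (distance of any of white_bottle, black_bottle from where it was at the start of the episode above 0.03 m or angle between any of white_bottle, black_bottle's own z axis and vertical above 0.5 rad).
It also fails if it takes over 58 s, if anything falls off the work surface, if the arm or the gripper's body presses on something with over 40 N, if the wrist force passes 120 N, or if a joint passes its speed limit or range.

## Robot

A 6-joint arm with a two-finger parallel gripper is mounted at the origin on a cart in front of the work surface, level with it; the furniture and walls round the work are solid. World frame = base frame: x ahead of the robot, y to its left, z up, the work surface at z = 0. Lengths are in m, angles in degrees, forces in N, time in s.
With the tool pointing down it reaches from about 0.25 to 0.775 m from the base axis. Payload 4 kg.
Tool frame: the origin (TCP) lies on the centre line of the jaws, within the pads' length; the fingertips stand 8 mm ahead of it and the grasp point (between the pads) lies 11 mm behind it; z points along the fingers, y is the line along which they close (so a half turn about z gives the same grasp; the last joint's range is limited). The gripper opens to 85 mm and grips with 20 to 120 N. Pads are 22 mm wide; open, the fingers measure 114 mm over their backs; the gripper's body (76 mm by 85 mm) begins 54 mm behind the grasp point. The pads swing forward as they close: fully open they stand 13 mm farther back than shut.
Start: joints at [-5.907, 4.996, 78.535, -0, 96.463, -5.907], TCP at [0.55, -0, 0.239] pointing down, gripper open.
Joint ranges: [-177.83, 177.83], [-43.37, 116.18], [15.69, 146.23], [-61.86, 241.86], [9.47, 152.12], [-147.06, 147.06]. Speed limits (degrees/s): [159.86, 159.86, 180, 180, 180, 180].

## Interface

Orientations are given as [roll, pitch, yaw] about the fixed x, y, z axes, in that order (R = Rz(yaw) Ry(pitch) Rx(roll)).
In Python, from bench import env, eyes, order gives the robot as it stands.
- The arm moves only by the tool jog_arm, never from a script. Its arguments are lists of equal length, an entry for each row: "claw": the gripper's target within -1 to 1 (fully open at 1, half-way at 0, shut at -1); "offset": the shift along the tool's x, y, z in mm, a list of three; "dr": the turn, a rotation vector about the tool's x, y, z in rad, a list of three. In form: {"claw": [claw, ...], "offset": [[x, y, z], ...], "dr": [[rx, ry, rz], ...]}. A call has 1 to 20 rows; each row is the pose to reach, as a shift and turn from the pose commanded when the call began, along the tool's axes at that moment; what a row does not reach only later rows make up. A row lasts 1/8 s, in which the tool goes at most 62.5 mm and 10.7 degrees, less where a joint would pass 70% of its speed; a pose out of reach is approached as far as the arm can. A call with a gripper value outside its range is refused whole. The fingers move at their own pace and stop on an object; "grip_force" is the grip in N (left out, the last holds). Time passes only in rows, so rows that repeat a pose let the fingers close. It gives the time, the measured TCP pose, the force, the opening and the grip force at its end, in the units of the state.
- env.read_state(): the state, without advancing time (a new reading comes with each control period).
- eyes.capture(name): name is "scene" or "side" or "wrist"; returns (picture, depth): 420x560x3 uint8, red, green, blue; 420x560 float32, m along the optical axis (not along the pixel's ray), 0 where there is no reading.
- eyes.camera_params(name): a dict with "fx", "fy", "cx", "cy" (pixels), "world_from_camera" (4x4, takes a point from camera to world coordinates). Camera axes: x right, y up, looking along -z (the intrinsics and any distortion apply to the point x, -y, -z); pixel columns grow to the right and rows downward; lengths in m; the calibration is good to about 2 mm. The wrist camera is an equidistant fisheye: a pixel r from the principal point sees the ray r / f radians off the axis. A picture is of the moment at which its call begins: read the wrist's pose just before it. camera_params takes no time and is no camera call; for the wrist camera it gives the pose at the moment of the call.
- order.job_done(): hands the job in; it is judged then, once.
Trained networks look in the newest picture that a camera, given by its name, has taken for a name from the list of things; names that differ only in an ending like _2 or _b are one class to them, and where a whole thing is asked for, a point or a joint stands for the part that bears it (a point fixed in the world has none). Each returns a list of dicts, best first, with "confidence" (0 to 1); they miss things now and then, are a little off and sometimes report something else, mostly with a low value. They report only what shows in the picture. A call takes as long as a camera call. They do not tell look-alikes from the thing itself.
- eyes.outline_of(label, camera): "region" (420x560 bool, what is visible of it).
- eyes.mark_of(label, camera): "position" ([x, y, z] in m, in world coordinates, good to about 4 mm: a listed point, or the origin of a listed thing).
The state is a dict: "time": time; "q": joint angles; "joint_vel": joint speeds; "effort": joint torques, N m; "tool_pos": TCP position; "tool_rot": TCP orientation; "contact_force": force on the tool from outside, world axes, zero at the start; "ft_torque": the same for the moment, N m; "width": finger opening in m; "grasp_force": force on a finger pad.
Only numpy, scipy, OpenCV 4.12 (cv2) and the standard library are available. Lean on these libraries where they do the work, as an engineer would, in place of code of your own. Each camera call takes 0.05 s, during which the arm holds its last target. There are 200 camera calls.

## Working session

There is one attempt and no reset: what is moved stays moved. The work goes in short steps, Python scripts to look and compute and a tool call to move; the robot and the scene stay as the last step left them, time stands still between calls to the robot, and variables do not carry over. Pictures are saved under pics/ and viewed, at most 10 in all, crops included, and the job is handed in when it is done.

Besides the shell and the picture viewer there is one more tool, called as a command line: name --argument value ..., lists and objects as JSON in quotes. jog_arm: Moves the arm, as the interface text tells. Its arguments: {"type":"object","properties":{"claw":{"type":"array"},"offset":{"type":"array"},"dr":{"type":"array"},"grip_force":{"type":"number"}},"required":["claw","offset","dr"]}

```bash
mkdir -p pics
cat > h.py <<'E'
import numpy as np, cv2
from bench import env, eyes, order
def snap(c,n):
    p,d=eyes.capture(c); cv2.imwrite(f'pics/{n}.png',p[:,:,::-1]); return p,d
def marks(c,names):
    for n in names:
        for r in eyes.mark_of(n,c)[:3]: print(c,n,np.round(r['position'],4),round(r['confidence'],2))
def pts(c,d):
    k=eyes.camera_params(c); v,u=np.mgrid[0:420,0:560]
    P=np.stack([(u-k['cx'])/k['fx']*d,-(v-k['cy'])/k['fy']*d,-d,np.ones_like(d)],-1)
    return (P@np.array(k['world_from_camera']).T)[...,:3]
E
python3 - <<'E'
from h import *
N=['amber_bottle_centre','seat','lever_axis','grip_centre','pad_face','jaw','white_bottle','black_bottle']
a,_=snap('scene','s1'); marks('scene',N)
b,_=snap('side','d1'); marks('side',N)
s=env.read_state(); print(s)
E
```

```text
scene amber_bottle_centre [0.5972 0.2224 0.0312] 0.84
scene amber_bottle_centre [0.5682 0.3702 0.0343] 0.78
scene amber_bottle_centre [0.5788 0.2922 0.0328] 0.7
scene seat [0.5955 0.0133 0.0116] 0.83
scene lever_axis [ 0.5657 -0.1469  0.0506] 0.66
scene grip_centre [ 0.4497 -0.1642  0.0807] 0.52
scene pad_face [ 0.5915 -0.0457  0.0264] 0.47
scene jaw [ 0.5933 -0.1522  0.0105] 0.75
scene white_bottle [0.4407 0.2934 0.0014] 0.74
scene black_bottle [0.4953 0.4076 0.0058] 0.85
scene black_bottle [ 0.4498 -0.1617  0.0821] 0.67
side amber_bottle_centre [0.593  0.218  0.0346] 0.95
side amber_bottle_centre [0.5644 0.3692 0.0287] 0.82
side amber_bottle_centre [0.5819 0.2904 0.0327] 0.56
side seat [0.5919 0.0121 0.0142] 0.88
side lever_axis [ 0.5706 -0.149   0.0526] 0.89
side lever_axis [0.5832 0.2961 0.0347] 0.22
side lever_axis [0.5891 0.0089 0.0106] 0.21
side grip_centre [ 0.4453 -0.1589  0.0798] 0.86
side pad_face [ 0.5943 -0.042   0.0284] 0.47
side white_bottle [0.4424 0.2931 0.0018] 0.6
{'time': 0.9, 'q': array([-5.90688923e+00,  4.99452776e+00,  7.85329477e+01, -2.39831815e-03,
        9.64637598e+01, -5.90707278e+00]), 'joint_vel': array([ 0.02931063,  0.052888  , -0.03041421, -0.06906731,  0.08904385,
       -0.02798412]), 'effort': array([ 3.86815636e-04, -3.51718497e+01, -3.13462901e+01, -9.21769583e-05,
        2.03420727e-04,  1.32112262e-06]), 'tool_pos': array([ 5.50023134e-01, -1.73256330e-05,  2.39377846e-01]), 'tool_rot': array([1.79991527e+02, 3.27240577e-03, 8.99999131e+01]), 'contact_force': array([0.63596935, 0.32394931, 0.36090588]), 'ft_torque': array([ 0.04330422, -0.00668401, -0.01424307]), 'grasp_force': 0.0, 'width': 0.08529068045982972}
```

View pics/s1.png

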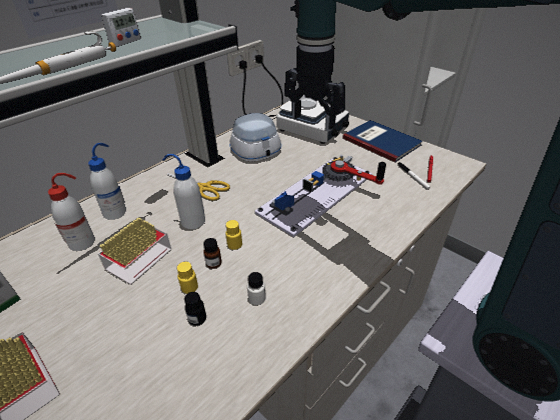

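View pics/d1.png

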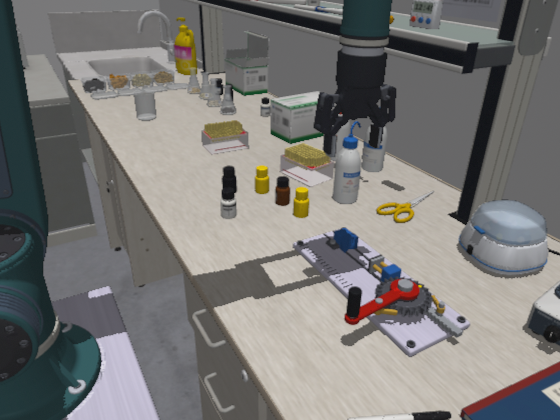

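Candidates for the amber bottle in scene: yellow (233,235), brown with black cap (211,253) and yellow (187,277). The brown one fits the description: it is the middle of the three, at about (0.580, 0.291). I'll confirm that in a crop and refine the positions.

Run:
```python
from h import *
p,d=snap('scene','s2'); P=pts('scene',d)
r=eyes.outline_of('amber_bottle','scene')
for x in r[:4]:
    m=x['region']; v,u=np.nonzero(m); print('amb',x['confidence'],u.mean(),v.mean(),p[m].mean(0))
def loc(c,p,P):
    hsv=cv2.cvtColor(p,cv2.COLOR_RGB2HSV); X=P
    # caps: top at z~66mm
    for n,(x,y) in dict(amb=(.580,.291),y1=(.595,.22),y2=(.566,.37),white=(.4415,.293),grip=(.4475,-.1615)).items():
        t=(.0985 if n=='grip' else .061)
        m=(abs(X[...,2]-t-.005)<.005)&(np.hypot(X[...,0]-x,X[...,1]-y)<.03)
        if m.sum()>3:
            q=X[m][:,:2].astype(np.float32); (a,b),rad=cv2.minEnclosingCircle(q); print(c,n,m.sum(),np.round([a,b,rad],4),np.round(np.median(X[m],0),4))
    blue=(hsv[...,0]>100)&(hsv[...,0]<125)&(hsv[...,1]>120)&(X[...,2]>.036)&(X[...,2]<.05)&(abs(X[...,0]-.59)<.06)&(X[...,1]<.1)&(X[...,1]>-.2)
    q=X[blue]; 
    for n,s in (('fence',q[:,1]>-.01),('jaw',q[:,1]<-.01)):
        if s.sum()>3: print(c,n,s.sum(),'min',np.round(q[s].min(0),4),'max',np.round(q[s].max(0),4))
    pl=(abs(X[...,2]-.012)<.003)&(abs(X[...,0]-.56)<.12)&(abs(X[...,1]+.06)<.22)
    q=X[pl][:,:2].astype(np.float32)
    if len(q)>50: print(c,'plate',len(q),cv2.minAreaRect(q))
loc('scene',p,P)
p2,d2=snap('side','d2'); loc('side',p2,pts('side',d2))
cv2.imwrite('pics/crop.png',np.hstack([cv2.resize(p[215:315,160:280,::-1],(480,400)),cv2.resize(p2[150:225,210:320,::-1],(320,400))]))
w,_=snap('wrist','w1'); marks('wrist',['amber_bottle_centre','seat','lever_axis','grip_centre','pad_face'])
```

```text
amb 0.88 233.0749354005168 234.63307493540051 [143.46511628 123.16537468  45.43927649]
amb 0.86 211.27593818984548 253.6887417218543 [46.94260486 39.95143488 37.65562914]
amb 0.62 185.7732181425486 277.15334773218143 [149.24406048 128.63714903  48.83801296]
scene amb 111 [0.5829 0.2915 0.0157] [0.5814 0.2933 0.0647]
scene y1 91 [0.5929 0.2214 0.0149] [0.5907 0.2223 0.0651]
scene y2 126 [0.5667 0.371  0.0151] [0.566  0.3718 0.0649]
scene white 143 [0.4413 0.2953 0.0151] [0.4398 0.2953 0.0652]
scene grip 37 [ 0.4472 -0.1599  0.0103] [ 0.4459 -0.1589  0.1036]
scene fence 138 min [0.5765 0.0274 0.0361] max [0.6062 0.0727 0.044 ]
scene jaw 68 min [ 0.5777 -0.0973  0.0364] max [ 0.6068 -0.074   0.0457]
scene plate 2481 ((0.5731953978538513, -0.060798585414886475), (0.13692373037338257, 0.34787845611572266), 0.5849108695983887)
side amb 69 [0.5815 0.2901 0.0156] [0.5809 0.288  0.0657]
side y1 77 [0.5923 0.2205 0.016 ] [0.59   0.2172 0.0656]
side y2 57 [0.5669 0.3709 0.0156] [0.5652 0.3679 0.0654]
side white 79 [0.4407 0.2917 0.0152] [0.4396 0.2894 0.0658]
side grip 122 [ 0.4463 -0.1648  0.0105] [ 0.4453 -0.1662  0.1038]
side fence 182 min [0.5747 0.0256 0.0362] max [0.6062 0.0668 0.0449]
side jaw 159 min [ 0.5749 -0.1105  0.0361] max [ 0.6071 -0.0801  0.047 ]
side plate 4966 ((0.5729102492332458, -0.06102536618709564), (0.13683509826660156, 0.34776777029037476), 0.693211019039154)
wrist amber_bottle_centre [ 0.5962 -0.0431  0.0303] 0.59
wrist seat [0.5952 0.0128 0.0093] 0.73
wrist lever_axis [ 0.569  -0.1453  0.051 ] 0.96
wrist lever_axis [ 0.5656 -0.1492  0.0089] 0.71
wrist grip_centre [ 0.4485 -0.1661  0.0762] 0.68
wrist pad_face [ 0.5937 -0.0461  0.0282] 0.62
```

View pics/crop.png

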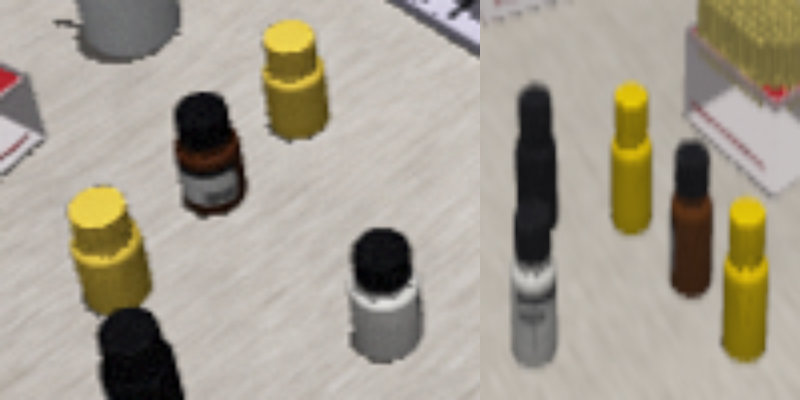

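View pics/w1.png

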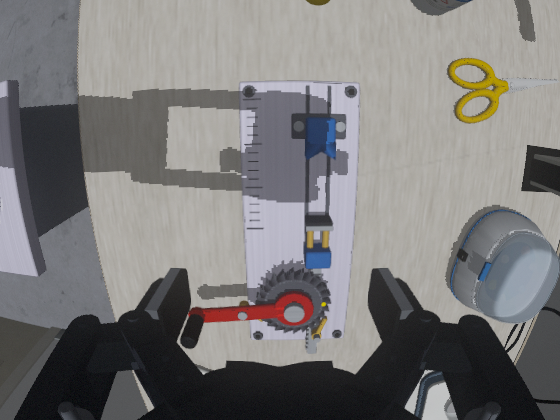

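The crop shows the brown, black-capped bottle at (211,253) in scene, with white and yellow look-alikes around it. The wrist view shows the clamp nearly aligned with world axes. Next I check for tall obstacles near the path.

Run:
```python
from h import *
p,d=snap('scene','s3'); X=pts('scene',d)
m=(X[...,2]>.075)&(X[...,2]<.4)&(X[...,0]>.45)&(X[...,0]<.8)&(X[...,1]>.08)&(X[...,1]<.45)&(d>0)
q=X[m]
for y in np.arange(.08,.45,.03):
    s=q[(q[:,1]>=y)&(q[:,1]<y+.03)]
    if len(s): print(round(y,2),len(s),s.min(0).round(3),s.max(0).round(3))
```

```text
0.08 258 [0.778 0.08  0.352] [0.785 0.11  0.4  ]
0.11 271 [0.778 0.11  0.353] [0.784 0.14  0.4  ]
0.14 291 [0.776 0.14  0.352] [0.785 0.17  0.4  ]
0.17 307 [0.777 0.17  0.352] [0.784 0.2   0.399]
0.2 457 [0.702 0.2   0.076] [0.785 0.23  0.4  ]
0.23 984 [0.7   0.23  0.075] [0.784 0.26  0.4  ]
0.26 531 [0.71  0.26  0.076] [0.785 0.29  0.4  ]
0.29 406 [0.777 0.29  0.351] [0.785 0.32  0.4  ]
0.32 433 [0.776 0.32  0.351] [0.785 0.35  0.4  ]
0.35 468 [0.777 0.35  0.352] [0.785 0.38  0.4  ]
0.38 502 [0.777 0.38  0.352] [0.785 0.41  0.4  ]
0.41 536 [0.776 0.41  0.351] [0.784 0.44  0.4  ]
0.44 189 [0.778 0.44  0.353] [0.784 0.45  0.4  ]
```

jog_arm --claw '[1,1,1,1,1,1,1,1]' --offset '[[50,5,0],[100,10,0],[150,16,0],[200,16,0],[200,16,0],[200,16,0],[200,16,0],[200,16,0]]' --dr '[[0,0,0],[0,0,0],[0,0,0],[0,0,0],[0,0,0],[0,0,0],[0,0,0],[0,0,0]]' --grip_force 25

```text
time: 2.4
tool_pos: [0.5662, 0.1988, 0.2395]
tool_rot: [180.0, 0.0, 89.9]
contact_force: [-0.3, -0.4, -0.7]
width: 0.0856
grasp_force: 0.0
```

jog_arm --claw '[1,1,1,1,1,1,1,1,1,1,1,0,-0.5,-0.5,-0.5,-0.5,-0.5,-0.5]' --offset '[[50,8,0],[91,16,0],[91,16,0],[91,16,40],[91,16,80],[91,16,120],[91,16,160],[91,16,190],[91,16,210],[91,16,218],[91,16,218],[91,16,218],[91,16,218],[91,16,218],[91,16,218],[91,16,218],[91,16,218],[91,16,218]]' --dr '[[0,0,0],[0,0,0],[0,0,0],[0,0,0],[0,0,0],[0,0,0],[0,0,0],[0,0,0],[0,0,0],[0,0,0],[0,0,0],[0,0,0],[0,0,0],[0,0,0],[0,0,0],[0,0,0],[0,0,0],[0,0,0]]' --grip_force 25

```text
time: 4.65
tool_pos: [0.5827, 0.2913, 0.0224]
tool_rot: [179.9, -0.0, 90.0]
contact_force: [0.2, 0.6, 5.4]
width: 0.0343
grasp_force: 25.7
```

jog_arm --claw '[-0.5,-0.5,-0.5,-0.5,-0.5,-0.5,-0.5,-0.5,-0.5,-0.5,-0.5,-0.5,-0.5,-0.5]' --offset '[[0,0,-15],[0,0,-45],[0,0,-90],[0,0,-90],[-30,2,-90],[-70,4,-90],[-110,6,-90],[-150,8,-90],[-190,10,-90],[-230,11,-90],[-265,11,-90],[-282,11,-90],[-282,11,-90],[-282,11,-90]]' --dr '[[0,0,0],[0,0,0],[0,0,0],[0,0,0],[0,0,0],[0,0,0],[0,0,0],[0,0,0],[0,0,0],[0,0,0],[0,0,0],[0,0,0],[0,0,0],[0,0,0]]'

```text
time: 6.4
tool_pos: [0.5929, 0.0102, 0.111]
tool_rot: [-180.0, -0.1, 90.1]
contact_force: [0.2, 0.9, -0.3]
width: 0.0346
grasp_force: 25.1
```

Run:
```python
from h import *
N=['amber_bottle','seat']
a,_=snap('scene','s4'); marks('scene',N)
b,_=snap('side','d4'); marks('side',N)
cv2.imwrite('pics/c4.png',np.hstack([cv2.resize(a[120:245,220:400,::-1],(400,300)),cv2.resize(b[100:350,270:480,::-1],(400,300))]))
print(env.read_state()['tool_pos'])
```

```text
scene amber_bottle [0.5702 0.3737 0.0036] 0.95
scene amber_bottle [0.5927 0.2188 0.0016] 0.79
scene amber_bottle [0.5926 0.0087 0.0899] 0.57
scene seat [0.5955 0.0152 0.0092] 0.94
side amber_bottle [0.597  0.0105 0.0875] 0.75
side amber_bottle [5.965e-01 2.180e-01 1.000e-04] 0.65
side amber_bottle [0.5687 0.3714 0.0012] 0.63
side seat [0.5903 0.0119 0.0117] 0.64
[0.59302726 0.00978456 0.11137589]
```

View pics/c4.png

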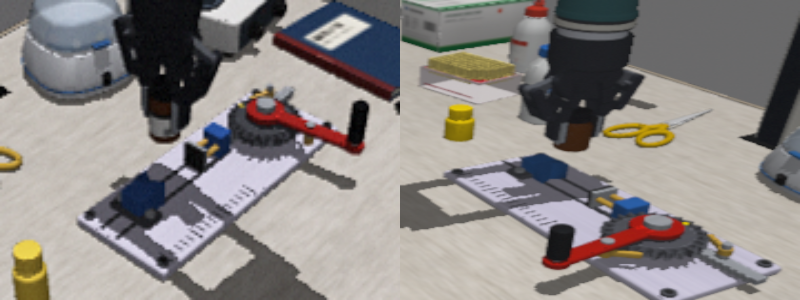

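The bottle is held upright over the seat, at (160,120) in the left crop. I'm lowering it now.

jog_arm --claw '[-0.5,-0.5,-0.5,-0.5,-0.5,-0.5,-0.5,-0.5]' --offset '[[0,0,25],[0,0,45],[0,0,60],[0,0,68],[0,0,73],[0,0,76],[0,0,76],[0,0,76]]' --dr '[[0,0,0],[0,0,0],[0,0,0],[0,0,0],[0,0,0],[0,0,0],[0,0,0],[0,0,0]]'

```text
time: 7.7
tool_pos: [0.5934, 0.0089, 0.0359]
tool_rot: [179.9, 0.0, 90.0]
contact_force: [-0.1, -0.0, 0.7]
width: 0.0345
grasp_force: 25.1
```

jog_arm --claw '[-0.5,-0.5,-0.3,-0.1,0.2,0.5,0.7,0.7,0.7,0.7,0.7,0.7]' --offset '[[0,0,1.5],[0,0,1.5],[0,0,1.5],[0,0,1.5],[0,0,1.5],[0,0,1.5],[0,0,1.5],[0,0,1.5],[0,0,-20],[0,0,-60],[0,0,-110],[0,0,-130]]' --dr '[[0,0,0],[0,0,0],[0,0,0],[0,0,0],[0,0,0],[0,0,0],[0,0,0],[0,0,0],[0,0,0],[0,0,0],[0,0,0],[0,0,0]]'

```text
time: 9.2
tool_pos: [0.5947, 0.0089, 0.1697]
tool_rot: [179.6, 0.0, 90.0]
contact_force: [-0.3, -0.6, -0.1]
width: 0.0727
grasp_force: 0.0
```

Run:
```python
from h import *
N=['amber_bottle','seat','grip_centre','lever_axis','pad_face']
a,_=snap('scene','s5'); marks('scene',N)
b,_=snap('side','d5'); marks('side',N)
cv2.imwrite('pics/c5.png',np.hstack([cv2.resize(a[120:245,220:400,::-1],(400,300)),cv2.resize(b[100:350,270:480,::-1],(400,300))]))
```

```text
scene amber_bottle [ 0.5959  0.2205 -0.0021] 0.79
scene amber_bottle [0.5978 0.0086 0.0133] 0.68
scene amber_bottle [0.5702 0.3781 0.0022] 0.64
scene seat [0.5974 0.0145 0.012 ] 0.64
scene grip_centre [ 0.4516 -0.1647  0.0801] 0.5
scene lever_axis [ 0.5638 -0.145   0.0504] 0.61
scene pad_face [ 0.5942 -0.0449  0.029 ] 0.66
side amber_bottle [0.5959 0.0124 0.0091] 0.93
side amber_bottle [0.5939 0.2187 0.0028] 0.78
side amber_bottle [0.5696 0.3707 0.0011] 0.59
side seat [0.5927 0.0143 0.012 ] 0.61
side grip_centre [ 0.4463 -0.1603  0.0789] 0.76
side lever_axis [ 0.5684 -0.1503  0.0511] 0.64
side lever_axis [ 0.5958 -0.0455  0.0122] 0.29
side pad_face [ 0.5961 -0.0429  0.0274] 0.55
```

View pics/c5.png

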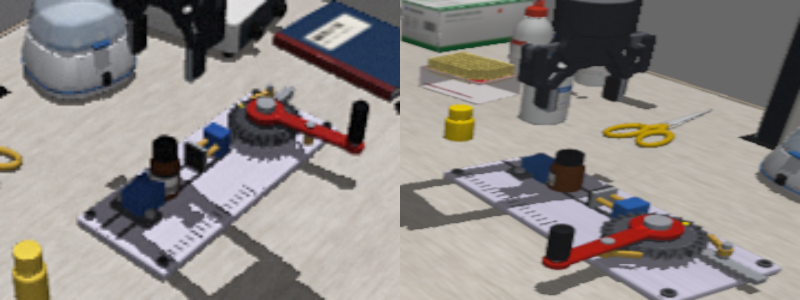

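The bottle stands in the notch near (165,160) in the left crop, released. On to the lever: turn the tool 90° and grip the black grip along its arc.

jog_arm --claw '[0.4,0.4,0.4,0.4,0.4,0.4,0.4,0.4,0.4,0.4,0.4,0.4,0.4,0.4,0.4]' --offset '[[-20,-20,0],[-40,-40,0],[-60,-60,0],[-85,-80,0],[-110,-100,0],[-140,-120,0],[-171,-146,0],[-171,-146,0],[-171,-146,0],[-171,-146,0],[-171,-146,25],[-171,-146,50],[-171,-146,75],[-171,-146,86],[-171,-146,86]]' --dr '[[0,0,0.17],[0,0,0.34],[0,0,0.51],[0,0,0.68],[0,0,0.85],[0,0,1.02],[0,0,1.19],[0,0,1.36],[0,0,1.57],[0,0,1.57],[0,0,1.57],[0,0,1.57],[0,0,1.57],[0,0,1.57],[0,0,1.57]]'

```text
time: 11.68
tool_pos: [0.4467, -0.1617, 0.0788]
tool_rot: [-180.0, 0.1, 0.1]
contact_force: [1.1, 0.7, 0.9]
width: 0.06
grasp_force: 0.0
```

jog_arm --claw '[0,-0.4,-0.8,-0.8,-0.8,-0.8,-0.8,-0.8]' --offset '[[0,0,0],[0,0,0],[0,0,0],[0,0,0],[0,0,0],[0,0,0],[0,0,0],[0,0,0]]' --dr '[[0,0,0],[0,0,0],[0,0,0],[0,0,0],[0,0,0],[0,0,0],[0,0,0],[0,0,0]]' --grip_force 25

```text
time: 12.68
tool_pos: [0.4477, -0.1624, 0.0804]
tool_rot: [179.9, -0.1, 0.0]
contact_force: [-0.8, -0.1, 5.3]
width: 0.0189
grasp_force: 26.0
```

Run:
```python
from h import *
s=env.read_state(); print({k:np.round(s[k],4) for k in ('time','tool_pos','tool_rot','contact_force','width','q')})
b,_=snap('side','d6'); marks('side',['grip_centre','amber_bottle'])
cv2.imwrite('pics/c6.png',cv2.resize(b[180:400,270:500,::-1],(600,574)))
```

```text
{'time': np.float64(12.675), 'tool_pos': array([ 0.4477, -0.1624,  0.0804]), 'tool_rot': array([ 1.799443e+02, -1.094000e-01,  4.680000e-02]), 'contact_force': array([-0.7712, -0.1224,  5.284 ]), 'width': np.float64(0.0189), 'q': array([-2.676020e+01,  6.471000e-01,  1.015926e+02, -4.000000e-04,
        7.763750e+01,  6.319320e+01])}
side grip_centre [ 0.4459 -0.1603  0.0802] 0.67
side amber_bottle [0.5955 0.2213 0.0011] 0.93
side amber_bottle [5.674e-01 3.739e-01 1.000e-04] 0.74
side amber_bottle [ 0.4923  0.4051 -0.0008] 0.25
```

View pics/c6.png

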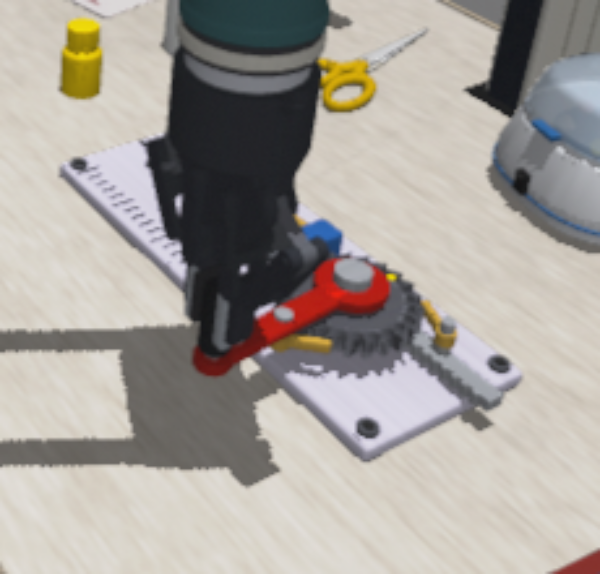

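jog_arm --claw '[-0.8,-0.8,-0.8,-0.8,-0.8,-0.8]' --offset '[[1.4,8.8,0],[4.4,20.4,0],[8.5,31.7,0],[13.7,42.5,0],[19,51,0],[19,51,0]]' --dr '[[0,0,0],[0,0,0],[0,0,0],[0,0,0],[0,0,0],[0,0,0]]'

```text
time: 13.58
tool_pos: [0.4661, -0.2146, 0.0804]
tool_rot: [179.9, -0.0, 0.0]
contact_force: [-1.9, -1.8, 6.4]
width: 0.0191
grasp_force: 26.2
```

jog_arm --claw '[-0.8,-0.8,-0.8,-0.8,-0.8,-0.8,-0.8,-0.8,-0.8,-0.8,-0.8,-0.8,-0.8,-0.8,-0.8,-0.8,-0.8,-0.8]' --offset '[[-5.3,-8.5,0],[-14.6,-30.6,0],[-19.3,-54,0],[-19.3,-78,0],[-14.6,-101.5,0],[-5.3,-123.6,0],[-1,-130.8,0],[-1,-130.8,0],[-5.3,-123.6,0],[-10.5,-112.8,0],[-14.6,-101.5,0],[-17.6,-89.9,0],[-19.3,-78,0],[-19.3,-54,0],[-14.6,-30.6,0],[-5.3,-8.5,0],[0,0,0],[0,0,0]]' --dr '[[0,0,0],[0,0,0],[0,0,0],[0,0,0],[0,0,0],[0,0,0],[0,0,0],[0,0,0],[0,0,0],[0,0,0],[0,0,0],[0,0,0],[0,0,0],[0,0,0],[0,0,0],[0,0,0],[0,0,0],[0,0,0]]'

```text
time: 15.82
tool_pos: [0.4658, -0.2142, 0.0804]
tool_rot: [180.0, 0.0, -0.0]
contact_force: [0.5, -0.0, 8.6]
width: 0.0191
grasp_force: 26.3
```

Run:
```python
from h import *
s=env.read_state(); print({k:np.round(s[k],4) for k in ('time','tool_pos','contact_force')})
for c in ('scene','side'):
    b,_=snap(c,c+'7'); marks(c,['pad_face','jaw','amber_bottle'])
```

```text
{'time': np.float64(15.825), 'tool_pos': array([ 0.4658, -0.2142,  0.0804]), 'contact_force': array([ 0.5372, -0.0237,  8.6334])}
scene pad_face [ 0.5911 -0.0192  0.0251] 0.43
scene jaw [ 0.5938 -0.1209  0.0094] 0.49
scene jaw [ 0.5662 -0.1459  0.0122] 0.38
scene amber_bottle [0.5951 0.2176 0.0011] 0.86
scene amber_bottle [0.5693 0.3717 0.0059] 0.55
side amber_bottle [0.5939 0.0116 0.0094] 0.82
side amber_bottle [0.5946 0.2185 0.0028] 0.74
side amber_bottle [ 0.5691  0.3737 -0.002 ] 0.7
```

jog_arm --claw '[-0.8,-0.8,-0.8,-0.8,-0.8,-0.8,-0.8,-0.8,-0.8,-0.8,-0.8,-0.8,-0.8,-0.8]' --offset '[[-5.3,-8.5,0],[-14.6,-30.6,0],[-19.3,-54,0],[-19.3,-78,0],[-14.6,-101.5,0],[-5.3,-123.6,0],[-1,-130.8,0],[-1,-130.8,0],[-5.3,-123.6,0],[-10.5,-112.8,0],[-14.6,-101.5,0],[-17.6,-89.9,0],[-19.3,-78,0],[-19.3,-78,0]]' --dr '[[0,0,0],[0,0,0],[0,0,0],[0,0,0],[0,0,0],[0,0,0],[0,0,0],[0,0,0],[0,0,0],[0,0,0],[0,0,0],[0,0,0],[0,0,0],[0,0,0]]'

```text
time: 17.98
tool_pos: [0.4476, -0.1364, 0.0804]
tool_rot: [180.0, -0.2, -0.1]
contact_force: [4.4, -0.3, 4.5]
width: 0.0196
grasp_force: 26.1
```

jog_arm --claw '[-0.8,-0.8,-0.8,-0.8,-0.8]' --offset '[[-0.5,6,0],[-0.6,12,0],[-0.5,18,0],[0,24,0],[0,24,0]]' --dr '[[0,0,0],[0,0,0],[0,0,0],[0,0,0],[0,0,0]]'

```text
time: 18.6
tool_pos: [0.4473, -0.1596, 0.0804]
tool_rot: [-180.0, -0.1, -0.0]
contact_force: [3.0, 0.9, 5.9]
width: 0.019
grasp_force: 26.3
```

jog_arm --claw '[-0.8,-0.8,-0.8,-0.8]' --offset '[[0.7,6,0],[1.7,11.8,0],[1.7,11.8,0],[1.7,11.8,0]]' --dr '[[0,0,0],[0,0,0],[0,0,0],[0,0,0]]'

```text
time: 19.1
tool_pos: [0.4488, -0.1711, 0.0804]
tool_rot: [-180.0, -0.1, 0.0]
contact_force: [2.8, 1.0, 6.9]
width: 0.0194
grasp_force: 26.3
```

Run:
```python
from h import *
for c in ('scene','side'):
    b,_=snap(c,c+'8'); marks(c,['pad_face','jaw','amber_bottle'])
```

```text
scene pad_face [ 0.5907 -0.0044  0.0243] 0.4
scene jaw [ 0.5939 -0.1103  0.0113] 0.65
scene amber_bottle [0.5677 0.3739 0.0049] 0.89
scene amber_bottle [0.5952 0.0144 0.0123] 0.77
scene amber_bottle [ 0.5948  0.2177 -0.0016] 0.7
side amber_bottle [0.571  0.374  0.0024] 0.93
side amber_bottle [0.5929 0.22   0.0028] 0.59
```

jog_arm --claw '[-0.8,-0.8,-0.8,-0.8]' --offset '[[1.4,5.8,0],[3,11.6,0],[3,11.6,0],[3,11.6,0]]' --dr '[[0,0,0],[0,0,0],[0,0,0],[0,0,0]]'

```text
time: 20.0
tool_pos: [0.4514, -0.1823, 0.0803]
tool_rot: [-179.9, -0.0, 0.0]
contact_force: [1.4, 2.1, 7.8]
width: 0.0194
grasp_force: 26.5
```

jog_arm --claw '[-0.8,-0.8,-0.8,-0.8]' --offset '[[2,5.7,0],[4.1,11.3,0],[4.1,11.3,0],[4.1,11.3,0]]' --dr '[[0,0,0],[0,0,0],[0,0,0],[0,0,0]]'

```text
time: 20.5
tool_pos: [0.4551, -0.1933, 0.0803]
tool_rot: [-179.9, 0.0, 0.0]
contact_force: [1.1, 2.9, 8.9]
width: 0.019
grasp_force: 26.6
```

jog_arm --claw '[-0.8,-0.8,-0.8,-0.8]' --offset '[[2.6,5.5,0],[5.2,10.8,0],[5.2,10.8,0],[5.2,10.8,0]]' --dr '[[0,0,0],[0,0,0],[0,0,0],[0,0,0]]'

```text
time: 21.0
tool_pos: [0.4598, -0.2039, 0.0804]
tool_rot: [-179.9, 0.1, 0.0]
contact_force: [-0.9, 3.8, 9.2]
width: 0.0192
grasp_force: 26.7
```

jog_arm --claw '[-0.8,-0.8,-0.8,-0.8]' --offset '[[2.6,4.5,0],[5.1,8.2,0],[5.1,8.2,0],[5.1,8.2,0]]' --dr '[[0,0,0],[0,0,0],[0,0,0],[0,0,0]]'

```text
time: 21.5
tool_pos: [0.4643, -0.2119, 0.0803]
tool_rot: [-179.8, 0.2, 0.0]
contact_force: [-3.4, 3.2, 11.6]
width: 0.0192
grasp_force: 26.8
```

jog_arm --claw '[-0.8,-0.8,-0.8,-0.8,-0.8,-0.8,-0.8,-0.8,-0.8,-0.8,-0.8,-0.8,-0.8]' --offset '[[-2.6,-4,0],[-5.3,-8.5,0],[-10.5,-19.3,0],[-14.6,-30.6,0],[-17.6,-42.2,0],[-19.3,-54,0],[-19.9,-66,0],[-19.3,-78,0],[-17.6,-89.9,0],[-14.6,-101.5,0],[-14.6,-101.5,0],[-17.6,-89.9,0],[-17.6,-89.9,0]]' --dr '[[0,0,0],[0,0,0],[0,0,0],[0,0,0],[0,0,0],[0,0,0],[0,0,0],[0,0,0],[0,0,0],[0,0,0],[0,0,0],[0,0,0],[0,0,0]]'

```text
time: 23.12
tool_pos: [0.4497, -0.1237, 0.0804]
tool_rot: [180.0, -0.2, -0.0]
contact_force: [6.5, 0.6, 4.3]
width: 0.0193
grasp_force: 26.1
```

jog_arm --claw '[-0.8,-0.8,-0.8,-0.8]' --offset '[[-0.9,6,0],[-1.7,11.9,0],[-1.7,11.9,0],[-1.7,11.9,0]]' --dr '[[0,0,0],[0,0,0],[0,0,0],[0,0,0]]'

```text
time: 23.62
tool_pos: [0.4478, -0.1345, 0.0804]
tool_rot: [-179.9, -0.2, 0.0]
contact_force: [5.2, 2.4, 5.5]
width: 0.019
grasp_force: 26.2
```

jog_arm --claw '[-0.8,-0.8,-0.8,-0.8]' --offset '[[-0.5,6,0],[-0.6,12,0],[-0.6,12,0],[-0.6,12,0]]' --dr '[[0,0,0],[0,0,0],[0,0,0],[0,0,0]]'

```text
time: 24.12
tool_pos: [0.4469, -0.1459, 0.0804]
tool_rot: [-179.9, -0.2, 0.0]
contact_force: [4.5, 3.7, 6.6]
width: 0.0192
grasp_force: 26.4
```

jog_arm --claw '[-0.8,-0.8,-0.8,-0.8]' --offset '[[0.1,6,0],[0.6,12,0],[0.6,12,0],[0.6,12,0]]' --dr '[[0,0,0],[0,0,0],[0,0,0],[0,0,0]]'

```text
time: 24.62
tool_pos: [0.4471, -0.1574, 0.0803]
tool_rot: [-179.8, -0.1, 0.0]
contact_force: [3.3, 5.0, 8.0]
width: 0.0193
grasp_force: 26.5
```

jog_arm --claw '[-0.8,-0.8,-0.8,-0.8]' --offset '[[0.7,6,0],[1.7,11.8,0],[1.7,11.8,0],[1.7,11.8,0]]' --dr '[[0,0,0],[0,0,0],[0,0,0],[0,0,0]]'

```text
time: 25.12
tool_pos: [0.4483, -0.1686, 0.0803]
tool_rot: [-179.7, -0.0, 0.0]
contact_force: [1.2, 5.5, 9.8]
width: 0.0189
grasp_force: 26.7
```

jog_arm --claw '[-0.8,-0.8,-0.8,-0.8]' --offset '[[1.4,5.8,0],[3,11.6,0],[3,11.6,0],[3,11.6,0]]' --dr '[[0,0,0],[0,0,0],[0,0,0],[0,0,0]]'

```text
time: 25.62
tool_pos: [0.4507, -0.1798, 0.0803]
tool_rot: [-179.7, 0.1, 0.1]
contact_force: [0.3, 6.3, 11.2]
width: 0.0192
grasp_force: 26.9
```

jog_arm --claw '[-0.8,-0.8,-0.8]' --offset '[[1,3,0],[2,5.7,0],[2,5.7,0]]' --dr '[[0,0,0],[0,0,0],[0,0,0]]'

```text
time: 26.0
tool_pos: [0.4522, -0.1852, 0.0803]
tool_rot: [-179.6, 0.1, 0.1]
contact_force: [-1.9, 8.1, 12.0]
width: 0.0192
grasp_force: 27.0
```

jog_arm --claw '[-0.8,-0.8,-0.8,-0.8,-0.8,-0.8,-0.8,-0.8]' --offset '[[-1.9,-5.7,0],[-3.5,-11.4,0],[-4.8,-17.3,0],[-5.9,-23.2,0],[-6.6,-29,0],[-7.1,-35.1,0],[-7.2,-41.1,0],[-7.2,-41.1,0]]' --dr '[[0,0,0],[0,0,0],[0,0,0],[0,0,0],[0,0,0],[0,0,0],[0,0,0],[0,0,0]]'

```text
time: 27.0
tool_pos: [0.4469, -0.1466, 0.0804]
tool_rot: [180.0, -0.2, 0.1]
contact_force: [4.0, -0.4, 7.0]
width: 0.0193
grasp_force: 26.2
```

Run:
```python
from h import *
for c in ('scene','side'):
    b,_=snap(c,c+'9'); marks(c,['pad_face','jaw','amber_bottle','seat'])
print(env.read_state()['contact_force'])
```

```text
scene pad_face [ 0.5917 -0.0072  0.0229] 0.36
scene jaw [ 0.5916 -0.1068  0.0086] 0.57
scene amber_bottle [0.5715 0.3751 0.0044] 0.98
scene amber_bottle [0.5946 0.2194 0.0006] 0.94
scene amber_bottle [0.5966 0.0172 0.0111] 0.5
scene seat [0.5959 0.0157 0.0128] 0.72
scene seat [ 0.591  -0.0053  0.028 ] 0.62
side jaw [ 0.5914 -0.1031  0.0136] 0.51
side jaw [ 0.4904  0.4084 -0.0005] 0.39
side amber_bottle [ 0.5947  0.2187 -0.0025] 0.56
side amber_bottle [ 0.5683  0.3747 -0.0008] 0.55
[ 3.8074942  -0.30907519  6.98430617]
```

jog_arm --claw '[-0.5,-0.2,0.1,0.3,0.3,0.3,0.3,0.3,0.3,0.3,0.3,0.3]' --offset '[[0,0,0],[0,0,0],[0,0,0],[0,0,0],[0,0,0],[0,0,-15],[0,0,-45],[0,0,-85],[0,0,-130],[0,0,-130],[0,0,-130],[0,0,-130]]' --dr '[[0,0,0],[0,0,0],[0,0,0],[0,0,0],[0,0,0],[0,0,0],[0,0,0],[0,0,0],[0,0,0],[0,0,0],[0,0,0],[0,0,0]]'

```text
time: 29.0
tool_pos: [0.4453, -0.1463, 0.2079]
tool_rot: [-179.9, 0.1, 0.0]
contact_force: [-0.8, -0.1, -0.0]
width: 0.0553
grasp_force: 0.0
```

Run:
```python
from h import *
N=['pad_face','jaw','amber_bottle','seat','white_bottle','black_bottle','grip_centre']
a,_=snap('scene','s10'); marks('scene',N)
b,_=snap('side','d10'); marks('side',N)
cv2.imwrite('pics/c10.png',np.hstack([cv2.resize(a[120:330,170:400,::-1],(400,365)),cv2.resize(b[150:350,220:440,::-1],(400,365))]))
```

```text
scene pad_face [ 0.594  -0.004   0.0275] 0.46
scene jaw [ 0.5924 -0.1026  0.0108] 0.62
scene amber_bottle [ 5.713e-01  3.727e-01 -5.000e-04] 0.93
scene amber_bottle [0.5929 0.2169 0.0008] 0.66
scene amber_bottle [0.5944 0.0138 0.0128] 0.54
scene seat [0.5937 0.0126 0.0135] 0.62
scene white_bottle [ 0.4395  0.2934 -0.0008] 0.86
scene black_bottle [0.4926 0.4064 0.0034] 0.6
scene grip_centre [ 0.451  -0.1483  0.0835] 0.43
scene grip_centre [0.4396 0.2917 0.0022] 0.42
side pad_face [0.5902 0.0159 0.0464] 0.69
side pad_face [ 0.5947 -0.0042  0.0281] 0.46
side pad_face [0.446  0.2935 0.0008] 0.26
side jaw [ 0.5904 -0.1034  0.0143] 0.9
side amber_bottle [ 0.5691  0.3712 -0.0018] 0.93
side amber_bottle [0.5966 0.0156 0.0096] 0.87
side amber_bottle [0.5944 0.2234 0.0017] 0.7
side seat [0.5906 0.0126 0.0145] 0.61
side white_bottle [ 4.457e-01  2.935e-01 -1.000e-04] 0.82
side black_bottle [0.4898 0.404  0.0018] 0.56
side grip_centre [ 0.4511 -0.1425  0.0827] 0.69
```

View pics/c10.png

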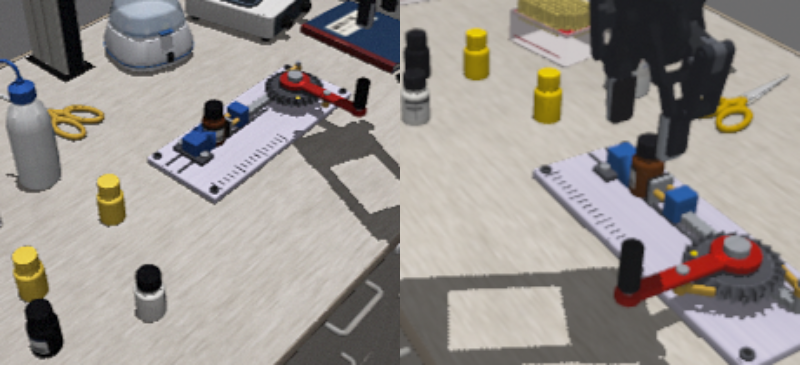

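The bottle is upright in the notch with the pad against it, the arm is clear, and the white and black bottles are standing. The pad looks compressed by about 7 mm, which is about 28 N.

```bash
python3 -c "
from bench import order
print(order.job_done())"
```

```text
the job is handed in; nothing more can be done
None
```

I handed the job in at about 29 s of the 58 s limit, and the hand-in call gave no verdict. The amber bottle stands upright in the notch, held by the ratchet at an estimated 28 N after a 7–8 N push-back at the grip. The arm is clear, and the white and black bottles are still standing.

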